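# Free-run check of a rotary work stand: spin, run along, catch

## Robot

A 6-joint arm with a two-finger parallel gripper is mounted at the origin on the work surface. World frame = base frame: x ahead of the robot, y to its left, z up, the work surface at z = 0. Lengths are in m, angles in rad, forces in N, time in s.
With the tool pointing down it reaches from about 0.225 to 0.875 m from the base axis. Payload 3.4 kg.
Tool frame: the origin (TCP) lies between the finger pads, 19 mm behind the fingertips; this is the grasp point; z points along the fingers, y is the line along which they close (so a half turn about z gives the same grasp; the last joint's range is limited). The gripper opens to 85 mm and grips with 20 to 120 N. Pads are 22 mm wide; open, the fingers measure 114 mm over their backs; the gripper's body (76 mm by 85 mm) begins 54 mm behind the grasp point. The pads swing forward as they close: fully open they stand 13 mm farther back than shut.
Start: joints at [-1.282, 0.276, 1.505, -0, 1.361, -0.121], TCP at [0.229, -0.527, 0.25] pointing down, gripper open.
Joint ranges: [-2.89, 2.89], [-0.75, 2.08], [0.22, 2.7], [-1.18, 4.32], [0.11, 2.71], [-2.7, 2.7]. Speed limits (rad/s): [2.57, 2.57, 3.14, 3.14, 3.14, 3.14].

## Interface

Orientations are given as a unit quaternion [w, x, y, z].
In Python, from rig import readout, imaging, manip gives the robot as it stands. The module is installed in compiled form; this text tells all that it offers.
- The arm moves only by the tool servo_tool, never from a script. Its argument "moves" is a list of rows, each an object with "dp": the shift along the tool's x, y, z in units of 0.2 m (1.0 is 0.2 m), a list of three; "delta_rot": the turn, a rotation vector about the tool's x, y, z in units of 0.1 rad (1.0 is 0.1 rad), a list of three; "fingers": the opening, from 0 (shut) to 1 (fully open). In form: [{"dp": [dx, dy, dz], "delta_rot": [wx, wy, wz], "fingers": fingers}, ...]. A call has 1 to 5 rows; each row shifts and turns the commanded pose from where the row before left it, along the tool's axes as they then stand; what a row does not reach is not made up. A row lasts 1/10 s, in which the tool goes at most 50 mm and 8.59 degrees, less where a joint would pass 70% of its speed; a pose out of reach is approached as far as the arm can. A call with a number of a shift or a turn outside -1 to 1 is refused whole. A call with a gripper value outside its range is refused whole. The fingers move at their own pace and stop on an object; "force" is the grip in N (left out, the last holds). Time passes only in rows, so rows that do not move let the fingers close. It gives the time, the measured TCP pose, the force, the opening and the grip force at its end, in the units of the state.
- readout.get_state(): the state, without advancing time (a new reading comes with each control period).
- imaging.get_image(name): name is "scene" or "top" or "wrist"; returns (picture, depth): 420x560x3 uint8, red, green, blue; 420x560 float32, m along the optical axis (not along the pixel's ray), 0 where there is no reading.
- imaging.calibration(name): a dict with "intrinsics" (3x3 intrinsics, pixels), "R" (3x3) and "t" (3): a world point X has camera coordinates R X + t; the wrist camera has in their place "hand_eye" (4x4, takes a point from camera to tool coordinates, whose origin is the TCP and whose axes are the flange's). Camera axes: x right, y down, z forward; pixel columns grow to the right and rows downward; lengths in m; the calibration is good to about 2 mm. A picture is of the moment at which its call begins: read the wrist's pose just before it. calibration takes no time and is no camera call.
- manip.sign_off(): hands the job in; it is judged then, once.
The state is a dict: "clock": time; "qpos": joint angles; "qd": joint speeds; "effort": joint torques, N m; "position": TCP position; "ee_rot": TCP orientation; "contact_force": force on the tool from outside, world axes, zero at the start; "moment": the same for the moment, N m; "width": finger opening in m; "gripper_force": force on a finger pad.
Only numpy, scipy, OpenCV 4.12 (cv2) and the standard library are available. Lean on these libraries where they do the work, as an engineer would, in place of code of your own. Each camera call takes 0.05 s, during which the arm holds its last target. There are 200 camera calls.

## Task

Check that the rotary work stand runs freely: set its plate turning, either way, by the upright grip at about a third of a turn per second (never over half a turn per second), and let go. While it coasts, still turning at least once in ten seconds, run along with the hand for five unbroken seconds without touching anything on the stand, the gripper's centre within 2 cm of the grip sideways and no more than 6 cm above its top. Then close the fingers around the grip while it is still turning, move along with it for a moment, ease the plate to a standstill, and finish while still holding the grip; leave the bin, the tin and the screwdriver where they are.

Things in the scene. Friction and masses are not known exactly. Their poses are not given: they have to be found in the camera images.
- stand: grey fixed foot of the rotary work stand, a disc of 190 mm diameter, bolted to the bench. Origin at the centre of its underside, at bench height; z up, on the spindle axis.
- turntable: round aluminium plate, 270 mm diameter, 14 mm thick, top 50 mm above the bench, turning freely without end on a vertical bearing. Origin on the spindle axis at its underside; z up, x towards the grip, so its yaw is the turning angle. Nominal: 2 kg, inertia about the spindle 0.0155 kg m2 with its load (-30 to +40 percent), drag 0.0014 N m s/rad plus 0.0006 N m dry.
- grip_top (a point): centre of the top face of the upright grip: a plain wooden cylinder of 32 mm diameter, 55 mm high, on a 14 mm steel pin, fixed near the plate's edge with its axis vertical, 100 mm from the spindle axis. The top is 150 mm above the bench, the grip's lower end 95 mm; it is the highest thing on the stand. It does not turn on its pin. Axes as turntable.
- spindle (a point): point on the spindle axis at the plate's top face, 50 mm above the bench. Beside it a power tool's gear housing with chuck lies clamped on the plate and turns with it: 180 mm long, at most 105 mm above the bench, mostly on the side away from the grip, at least 85 mm from the grip's axis.
- bin: blue plastic bin with one divider, 200 x 130 x 60 mm, loose, a bystander. Origin at the centre of its underside.
- tin: closed tin, 66 mm diameter, 100 mm high, standing loose, a bystander. Origin at the centre of its underside.
- driver: screwdriver lying on the bench, about 200 mm long, a bystander. Origin on its underside, its length along x.

How it is judged:
On the way, in this order (a step that is already met when the one before it is completed fails the run):
1. the plate coasts at 0.6 rad/s or more, untouched by the robot, and the TCP stays within 22 mm sideways of the grip's axis and no more than 75 mm above its top, for 5 s without a break (angular speed of turntable above 0.6 rad/s and contact force between each of the arm, the fingers and turntable below 0.3 N and horizontal distance between the grasp point and grip_top below 0.022 m and z of the grasp point in the frame of grip_top between -0.07 and 0.075 m), for 5 s.
2. the fingers close on the grip and move along with it: contact, TCP within 20 mm of the grip's axis and not above its top by more than 15 mm, plate still turning at over 0.12 rad/s, for 0.15 s (contact force between the fingers and turntable above 1 N and horizontal distance between the grasp point and grip_top below 0.02 m and z of the grasp point in the frame of grip_top below 0.015 m and angular speed of turntable above 0.12 rad/s), for 0.15 s.
At the end, for the whole second after the job is handed in: The plate stands still (under 0.08 rad/s) with the grip held between the fingers: finger contact over 2 N, TCP within 15 mm of the grip's axis and between 10 mm above and 60 mm below its top; bin, tin and screwdriver within 30 mm of where they were (angular speed of turntable below 0.08 rad/s and contact force between the fingers and turntable above 2 N and horizontal distance between the grasp point and grip_top below 0.015 m and z of the grasp point in the frame of grip_top between -0.06 and 0.01 m and distance of each of bin, tin, driver from where it was at the start of the episode below 0.03 m); the arm keeps its last pose, push and grip.
It fails at once if the plate turns faster than 3.5 rad/s (a little over half a turn per second) (angular speed of turntable above 3.5 rad/s).
It fails at once if the blue bin is shifted by more than 30 mm (distance of bin from where it was at the start of the episode above 0.03 m).
It fails at once if the tin is shifted by more than 30 mm (distance of tin from where it was at the start of the episode above 0.03 m).
It fails at once if the screwdriver is shifted by more than 30 mm (distance of driver from where it was at the start of the episode above 0.03 m).
It also fails if it takes over 40 s, if anything falls off the work surface, if the arm or the gripper's body presses on something with over 40 N, if the wrist force passes 120 N, or if a joint passes its speed limit or range.

## Working session

There is one attempt and no reset: what is moved stays moved. The work goes in short steps, Python scripts to look and compute and a tool call to move; the robot and the scene stay as the last step left them, time stands still between calls to the robot, and variables do not carry over. Pictures are saved under pics/ and viewed, at most 10 in all, crops included, and the job is handed in when it is done.

Besides the shell and the picture viewer there is one more tool, called after ">>>" in YAML: its name, and indented under it one key for each argument. servo_tool: Moves the arm, as the interface text tells. Its arguments: {"type":"object","properties":{"moves":{"type":"array"},"force":{"type":"number"}},"required":["moves"]}

```bash
mkdir -p pics
python3 - <<'E'
from rig import readout, imaging
import cv2, numpy as np
s=readout.get_state()
for k in s: print(k, np.round(s[k],4))
for n in ("top","scene"):
    p,d=imaging.get_image(n); cv2.imwrite(f"pics/{n}0.png",p[:,:,::-1]); np.save(f"pics/{n}0.npy",d)
    c=imaging.calibration(n); print(n,{k:np.round(v,4).tolist() for k,v in c.items()})
print(imaging.calibration("wrist"))
E
```

```text
clock 0.0
qpos [-1.282   0.2766  1.5061 -0.      1.3607 -0.121 ]
qd [-0.0004 -0.0005 -0.0018 -0.0004 -0.0006 -0.0005]
effort [-3.00000e-04 -4.16775e+01 -2.45800e+01 -3.00000e-04  1.09000e-02
 -0.00000e+00]
position [ 0.229  -0.5269  0.2491]
ee_rot [-9.000e-04  9.791e-01  2.035e-01 -1.000e-04]
contact_force [-0.3619  0.8029  0.1071]
moment [ 0.0049  0.0095 -0.0416]
gripper_force 0.0
width 0.0856
top {'intrinsics': [[502.1099, 0.0, 283.4974], [0.0, 502.1099, 201.9178], [0.0, 0.0, 1.0]], 'R': [[-0.0161, -0.9998, -0.0092], [-0.9839, 0.0175, -0.1778], [0.178, 0.0062, -0.984]], 't': [0.019, 0.564, 1.5897]}
scene {'intrinsics': [[502.09, 0.0, 286.2896], [0.0, 502.09, 210.7278], [0.0, 0.0, 1.0]], 'R': [[-0.8323, 0.5541, -0.0142], [0.3437, 0.4958, -0.7975], [-0.4349, -0.6687, -0.6031]], 't': [0.4733, -0.0925, 1.5805]}
{'intrinsics': array([[293.32751798,   0.        , 283.5208592 ],
       [  0.        , 293.32751798, 206.4494527 ],
       [  0.        ,   0.        ,   1.        ]]), 'hand_eye': array([[ 5.78497212e-05, -9.53521475e-01, -3.01325062e-01,
         7.65851404e-02],
       [ 9.99999916e-01,  1.77597156e-04, -3.70009003e-04,
        -3.24572304e-04],
       [ 4.06326004e-04, -3.01325016e-01,  9.53521405e-01,
        -1.22913662e-01],
       [ 0.00000000e+00,  0.00000000e+00,  0.00000000e+00,
         1.00000000e+00]])}
```

View pics/top0.png

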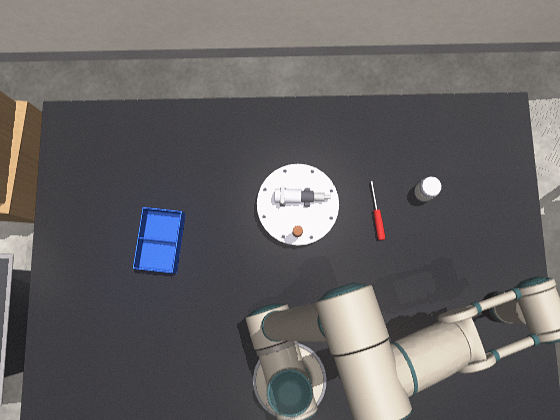

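View pics/scene0.png

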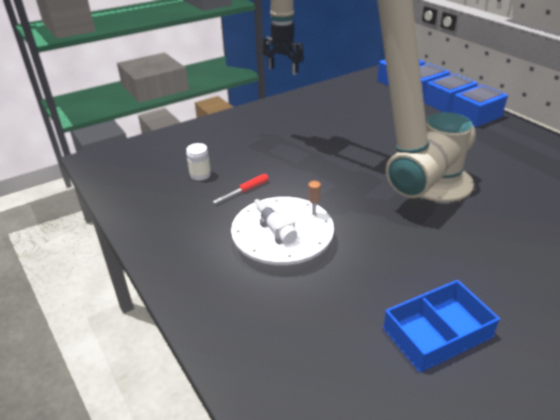

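The top view shows the plate centred near (298,204), the grip near (297,231), the bin near (159,240), the driver near (377,212) and the tin near (428,188). I'll measure the spindle and grip from both views.

```bash
cat > h.py <<'E'
import cv2, numpy as np
from scipy.spatial.transform import Rotation as Rn
from rig import readout, imaging
def ray(n,px):
    c=imaging.calibration(n); d=c["R"].T@np.linalg.inv(c["intrinsics"])@[px[0],px[1],1]
    return -c["R"].T@c["t"], d
def onplane(n,px,z):
    o,d=ray(n,px); return o+d*(z-o[2])/d[2]
def brown(p):
    h=cv2.cvtColor(p,cv2.COLOR_RGB2HSV)
    return cv2.inRange(h,(3,90,50),(18,255,255))
E
python3 - <<'E'
from h import *
for n,box in (("top",(240,150,360,260)),("scene",(210,170,350,280))):
    p=cv2.imread(f"pics/{n}0.png")[:,:,::-1].copy(); d=np.load(f"pics/{n}0.npy")
    x0,y0,x1,y1=box; roi=np.zeros(p.shape[:2],np.uint8); roi[y0:y1,x0:x1]=255
    m=cv2.inRange(p,(110,110,110),(255,255,255))&roi
    cs,_=cv2.findContours(m,cv2.RETR_EXTERNAL,cv2.CHAIN_APPROX_NONE); c=max(cs,key=cv2.contourArea)
    q=cv2.convexHull(c)[:,0,:]
    w=np.array([onplane(n,a,.05) for a in q])[:,:2]
    (cx,cy),r=cv2.minEnclosingCircle(w.astype(np.float32))
    A=np.c_[2*w,np.ones(len(w))]; s=np.linalg.lstsq(A,(w**2).sum(1),rcond=None)[0]
    print(n,"plate",cx,cy,r,"lsq",s[:2],np.sqrt(s[2]+s[:2]@s[:2]))
    b=brown(p)&roi; ys,xs=np.nonzero(b); print("brown",len(xs),xs.min(),xs.max(),ys.min(),ys.max(),xs.mean(),ys.mean())
    dm=d[ys,xs]; C=imaging.calibration(n)
    cam=(np.linalg.inv(C["intrinsics"])@np.c_[xs,ys,np.ones(len(xs))].T)*dm
    W=(C["R"].T@(cam-C["t"][:,None])).T; W=W[dm>0]
    t=W[W[:,2]>.144]; print("top pts",len(t),np.median(t,0) if len(t) else W.max(0), (t.min(0)+t.max(0))/2 if len(t) else 0)
E
```

```text
top plate 0.5585106015205383 -0.035758208483457565 0.13618387281894684 lsq [ 0.55868293 -0.03604901] 0.13527732049103372
brown 76 293 302 226 235 297.44736842105266 230.68421052631578
top pts 71 [ 0.45816573 -0.03092526  0.15039793] [ 0.45787099 -0.03218807  0.15224805]
scene plate 0.580693781375885 -0.031106315553188324 0.17348042130470276 lsq [ 0.57579377 -0.03042863] 0.1538884612550673
brown 78 309 320 181 188 314.12820512820514 184.53846153846155
top pts 75 [ 0.458954   -0.02905849  0.14948242] [ 0.45854351 -0.03122637  0.14932841]
```

>>> servo_tool:
  moves:
    - {"dp": [0.17,-0.151,0],"delta_rot": [0,0,0],"fingers": 1}
    - {"dp": [0.17,-0.151,0],"delta_rot": [0,0,0],"fingers": 1}
    - {"dp": [0.17,-0.151,0],"delta_rot": [0,0,0],"fingers": 1}
    - {"dp": [0.17,-0.151,0],"delta_rot": [0,0,0],"fingers": 1}
    - {"dp": [0.17,-0.151,0],"delta_rot": [0,0,0],"fingers": 1}
  force: 20

```text
clock: 0.6
position: [0.3251, -0.3193, 0.2496]
ee_rot: [-0.0, 0.979, 0.203, -0.0]
contact_force: [1.7, -0.2, 0.1]
width: 0.0851
gripper_force: 0.0
```

>>> servo_tool:
  moves:
    - {"dp": [0.17,-0.151,0],"delta_rot": [0,0,0],"fingers": 1}
    - {"dp": [0.17,-0.151,0],"delta_rot": [0,0,0],"fingers": 1}
    - {"dp": [0.17,-0.151,0],"delta_rot": [0,0,0],"fingers": 1}
    - {"dp": [0.17,-0.151,0],"delta_rot": [0,0,0],"fingers": 1}
    - {"dp": [0.17,-0.151,0],"delta_rot": [0,0,0],"fingers": 1}

```text
clock: 1.1
position: [0.4208, -0.1131, 0.2499]
ee_rot: [0.0, 0.979, 0.203, -0.0]
contact_force: [1.3, 0.0, -0.3]
width: 0.0857
gripper_force: 0.0
```

>>> servo_tool:
  moves:
    - {"dp": [0.17,-0.151,0],"delta_rot": [0,0,0],"fingers": 1}
    - {"dp": [0.17,-0.151,0],"delta_rot": [0,0,0],"fingers": 1}
    - {"dp": [0,0,0],"delta_rot": [0,0,0],"fingers": 1}

```text
clock: 1.4
position: [0.4604, -0.0277, 0.2497]
ee_rot: [-0.001, 0.978, 0.207, 0.001]
contact_force: [-0.5, -0.2, 0.5]
width: 0.0854
gripper_force: 0.0
```

```bash
cat >> h.py <<'E'
def wristgrip(z=.15,save=None):
    s=readout.get_state(); p,d=imaging.get_image("wrist"); c=imaging.calibration("wrist")
    if save: cv2.imwrite(save,p[:,:,::-1])
    w,x,y,zz=s["ee_rot"]; R=Rn.from_quat([x,y,zz,w]).as_matrix()
    m=cv2.morphologyEx(brown(p),cv2.MORPH_OPEN,np.ones((3,3),np.uint8))
    H=c["hand_eye"]; v,u=np.nonzero(m&(d>0).astype(np.uint8)*255)
    P=np.linalg.inv(c["intrinsics"])@np.c_[u,v,np.ones(len(u))].T*d[v,u]
    P=(R@(H[:3,:3]@P+H[:3,3:])).T+s["position"]
    T=P[(P[:,2]>z-.006)&(P[:,2]<z+.008)]
    g=None
    if len(T)>10: g,r=cv2.minEnclosingCircle(T[:,:2].astype(np.float32)); print("top r",r,"med",np.median(T,0))
    return s,R,g,len(T)
E
python3 - <<'E'
from h import *
s,R,g,n=wristgrip(save="pics/w0.png"); print(s["clock"],s["position"],g,n)
E
```

```text
top r 0.015841100364923477 med [ 0.45915378 -0.03217701  0.14886342]
1.4 [ 0.4603615  -0.02766272  0.24969804] (0.458139568567276, -0.032705407589673996) 1078
```

View pics/w0.png

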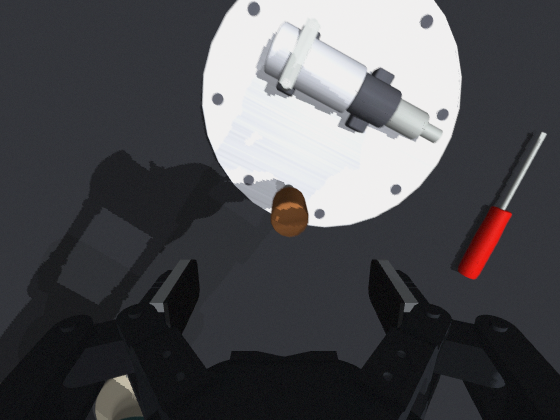

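The wrist view shows the grip top near (290,215), centred between the open fingers, with the tool housing ahead of it. I'll descend and close now.

>>> servo_tool:
  moves:
    - {"dp": [-0.018,0.017,0.19],"delta_rot": [0,0,0],"fingers": 1}
    - {"dp": [0,0,0.19],"delta_rot": [0,0,0],"fingers": 1}
    - {"dp": [0,0,0.195],"delta_rot": [0,0,0],"fingers": 1}
    - {"dp": [0,0,0],"delta_rot": [0,0,0],"fingers": 0.4}
    - {"dp": [0,0,0],"delta_rot": [0,0,0],"fingers": 0}
  force: 20

```text
clock: 1.95
position: [0.4567, -0.038, 0.1352]
ee_rot: [-0.0, 0.979, 0.203, -0.001]
contact_force: [0.6, -0.3, 1.6]
width: 0.059
gripper_force: 0.0
```

>>> servo_tool:
  moves:
    - {"dp": [0,0,0],"delta_rot": [0,0,0],"fingers": 0}
    - {"dp": [0,0,0],"delta_rot": [0,0,0],"fingers": 0}
  force: 20

```text
clock: 2.15
position: [0.4578, -0.0377, 0.137]
ee_rot: [0.001, 0.979, 0.203, 0.001]
contact_force: [-1.4, 0.8, 4.5]
width: 0.0314
gripper_force: 20.3
```

```bash
cat >> h.py <<'E'
C=np.array([.5585,-.036]); YAW=.4098
X=np.array([np.cos(YAW),np.sin(YAW)]); Y=np.array([np.sin(YAW),-np.cos(YAW)])
def rows(P,phis,r=.1,c=C):
    for k,f in enumerate(phis):
        d=(c+r*np.array([np.cos(f),np.sin(f)])-P)/.2
        a,b=round(float(d@X),3),round(float(d@Y),3); P=P+.2*(a*X+b*Y)
        print(f"{k%5} [{a}, {b}, 0] phi {f:.3f}")
    print("P end",P)
E
python3 - <<'E'
from h import *
s=readout.get_state(); print(s["position"],s["contact_force"],s["moment"])
d=[.02*k for k in range(1,11)]+[.205]*3+[.203-.0022*k for k in range(7)]
rows(np.array([.4569,-.0366]),np.pi+.006+np.cumsum(d))
E
```

```text
[ 0.45776676 -0.03772897  0.13696298] [-1.41257517  0.80678789  4.48105332] [0.23008297 0.36071174 0.15770949]
0 [0.004, 0.012, 0] phi 3.168
1 [-0.008, 0.019, 0] phi 3.208
2 [-0.009, 0.029, 0] phi 3.268
3 [-0.01, 0.038, 0] phi 3.348
4 [-0.007, 0.05, 0] phi 3.448
0 [-0.003, 0.06, 0] phi 3.568
1 [0.006, 0.069, 0] phi 3.708
2 [0.019, 0.078, 0] phi 3.868
3 [0.035, 0.083, 0] phi 4.048
4 [0.056, 0.082, 0] phi 4.248
0 [0.074, 0.072, 0] phi 4.453
1 [0.086, 0.055, 0] phi 4.658
2 [0.096, 0.036, 0] phi 4.863
3 [0.1, 0.016, 0] phi 5.066
4 [0.1, -0.005, 0] phi 5.266
0 [0.096, -0.023, 0] phi 5.465
1 [0.089, -0.042, 0] phi 5.661
2 [0.078, -0.058, 0] phi 5.856
3 [0.065, -0.071, 0] phi 6.048
4 [0.049, -0.08, 0] phi 6.237
P end [ 0.65839891 -0.04065322]
```

>>> servo_tool:
  moves:
    - {"dp": [0.004,0.012,0],"delta_rot": [0,0,0],"fingers": 0}
    - {"dp": [-0.008,0.019,0],"delta_rot": [0,0,0],"fingers": 0}
    - {"dp": [-0.009,0.029,0],"delta_rot": [0,0,0],"fingers": 0}
    - {"dp": [-0.01,0.038,0],"delta_rot": [0,0,0],"fingers": 0}
    - {"dp": [-0.007,0.05,0],"delta_rot": [0,0,0],"fingers": 0}

```text
clock: 2.65
position: [0.4603, -0.0656, 0.1363]
ee_rot: [-0.001, 0.979, 0.205, -0.002]
contact_force: [-5.8, 2.6, 5.1]
width: 0.0316
gripper_force: 20.9
```

>>> servo_tool:
  moves:
    - {"dp": [-0.003,0.06,0],"delta_rot": [0,0,0],"fingers": 0}
    - {"dp": [0.006,0.069,0],"delta_rot": [0,0,0],"fingers": 0}
    - {"dp": [0.019,0.078,0],"delta_rot": [0,0,0],"fingers": 0}
    - {"dp": [0.035,0.083,0],"delta_rot": [0,0,0],"fingers": 0}
    - {"dp": [0.056,0.082,0],"delta_rot": [0,0,0],"fingers": 0}

```text
clock: 3.15
position: [0.5122, -0.1256, 0.1358]
ee_rot: [-0.001, 0.979, 0.204, -0.001]
contact_force: [-2.1, 2.2, 1.4]
width: 0.0313
gripper_force: 20.7
```

>>> servo_tool:
  moves:
    - {"dp": [0.074,0.072,0],"delta_rot": [0,0,0],"fingers": 0}
    - {"dp": [0.086,0.055,0],"delta_rot": [0,0,0],"fingers": 0}
    - {"dp": [0.096,0.036,0],"delta_rot": [0,0,0],"fingers": 0}
    - {"dp": [0.1,0.016,0],"delta_rot": [0,0,0],"fingers": 1}
    - {"dp": [0.1,-0.005,0],"delta_rot": [0,0,0],"fingers": 1}

```text
clock: 3.65
position: [0.6131, -0.1221, 0.1363]
ee_rot: [0.001, 0.979, 0.203, 0.001]
contact_force: [0.4, -0.2, 0.2]
width: 0.0595
gripper_force: 0.0
```

>>> servo_tool:
  moves:
    - {"dp": [0.096,-0.023,0],"delta_rot": [0,0,0],"fingers": 1}
    - {"dp": [0.089,-0.042,0],"delta_rot": [0,0,0],"fingers": 1}

```text
clock: 3.85
position: [0.6418, -0.0949, 0.1362]
ee_rot: [0.001, 0.979, 0.203, 0.001]
contact_force: [0.0, -1.3, -0.1]
width: 0.0854
gripper_force: 0.0
```

```bash
cat >> h.py <<'E'
import os
from scipy.optimize import least_squares
from scipy.integrate import solve_ivp
def phi_t(p,t,t0):   # p=[phi0,w0,k]: dw/dt=-k(.0903 w+.0387)
    b,d=.0903*p[2],.0387*p[2]; u=t-t0; w=(p[1]+d/b)*np.exp(-b*u)-d/b
    return p[0]+(p[1]+d/b)*(1-np.exp(-b*u))/b-d/b*u, w
def step(P,n,lead=0.,log="obs.txt",save=None):
    s,R,g,m=wristgrip(save=save); v=np.array(g)-C; f=np.arctan2(v[1],v[0]); t=s["clock"]
    old=np.loadtxt(log,ndmin=2) if os.path.exists(log) else np.empty((0,2))
    ref=5.661 if not len(old) else PRED(old,t)
    f+=2*np.pi*round((ref-f)/2/np.pi)
    O=np.vstack([old,[t,f]]); np.savetxt(log,O); p=FIT(O)
    print("t",t,"n",m,"phi",f,"r",np.hypot(*v),"grip-TCP mm",(np.array(g)-s["position"][:2])*1e3,"cmd-TCP",(P-s["position"][:2])*1e3)
    print("fit",p,"res",phi_t(p,O[:,0],O[0,0])[0]-O[:,1])
    T=readout.get_state()["clock"]+.1*np.arange(1,n+1); a,w=phi_t(p,T,O[0,0]); print("w end",w[-1],"t end",T[-1])
    rows(P,a+lead)
def FIT(O):
    t0=O[0,0]
    return least_squares(lambda p: np.r_[(phi_t(p,O[:,0],t0)[0]-O[:,1])/.01,(p[1]-1.95)/.1,(p[2]-1)/.25],[O[0,1],1.95,1.]).x
def PRED(O,t): return phi_t(FIT(O),t,O[0,0])[0]
E
python3 - <<'E'
from h import *
# commanded end of row 17
P=np.array([.65839891,-.04065322])-.2*((.078+.065+.049)*X+(-.058-.071-.08)*Y); print(P)
step(P,5)
E
```

```text
[ 0.63983261 -0.09429176]
top r 0.0156660545617342 med [ 0.63736142 -0.09914514  0.14883258]
t 3.85 n 3297 phi 5.5886255856061595 r 0.10005551930557205 grip-TCP mm [-6.46472768 -5.13950496] cmd-TCP [-2.00833043  0.60899562]
fit [5.58862559 1.95       1.        ] res [0.]
w end 1.8347537895238186 t end 4.4
0 [0.086, -0.066, 0] phi 5.879
1 [0.063, -0.071, 0] phi 6.069
2 [0.048, -0.082, 0] phi 6.258
3 [0.031, -0.087, 0] phi 6.445
4 [0.014, -0.091, 0] phi 6.629
P end [ 0.6525901  -0.00218222]
```

>>> servo_tool:
  moves:
    - {"dp": [0.086,-0.066,0],"delta_rot": [0,0,0],"fingers": 1}
    - {"dp": [0.063,-0.071,0],"delta_rot": [0,0,0],"fingers": 1}
    - {"dp": [0.048,-0.082,0],"delta_rot": [0,0,0],"fingers": 1}
    - {"dp": [0.031,-0.087,0],"delta_rot": [0,0,0],"fingers": 1}
    - {"dp": [0.014,-0.091,0],"delta_rot": [0,0,0],"fingers": 1}

```text
clock: 4.4
position: [0.6523, -0.0009, 0.1351]
ee_rot: [0.0, 0.979, 0.204, 0.0]
contact_force: [0.5, -0.1, 0.2]
width: 0.0853
gripper_force: 0.0
```

Run:
```python
from h import *
step(np.array([ 0.6525901,-0.00218222]),5)
```

```text
top r 0.015889691188931465 med [ 0.65540625 -0.00510929  0.14886729]
t 4.4 n 3499 phi 6.586894080992985 r 0.09959399025221416 grip-TCP mm [ 1.21400454 -5.29954248] cmd-TCP [ 0.26814243 -1.26646999]
fit [5.58727713 1.87769225 1.02566204] res [-0.00134846  0.00134846]
w end 1.654304814986172 t end 4.95
0 [-0.005, -0.111, 0] phi 6.850
1 [-0.021, -0.083, 0] phi 7.023
2 [-0.034, -0.078, 0] phi 7.193
3 [-0.046, -0.07, 0] phi 7.361
4 [-0.057, -0.061, 0] phi 7.528
P end [0.59057624 0.05875546]
```

>>> servo_tool:
  moves:
    - {"dp": [-0.005,-0.111,0],"delta_rot": [0,0,0],"fingers": 1}
    - {"dp": [-0.021,-0.083,0],"delta_rot": [0,0,0],"fingers": 1}
    - {"dp": [-0.034,-0.078,0],"delta_rot": [0,0,0],"fingers": 1}
    - {"dp": [-0.046,-0.07,0],"delta_rot": [0,0,0],"fingers": 1}
    - {"dp": [-0.057,-0.061,0],"delta_rot": [0,0,0],"fingers": 1}

```text
clock: 4.95
position: [0.589, 0.0593, 0.1351]
ee_rot: [0.0, 0.979, 0.204, -0.0]
contact_force: [-0.3, -0.1, 0.4]
width: 0.0855
gripper_force: 0.0
```

Run:
```python
from h import *
step(np.array([0.59057624,0.05875546]),10)
```

```text
top r 0.01570170745253563 med [0.59137943 0.05928983 0.14884602]
t 4.95 n 3519 phi 7.536238954697357 r 0.09951159741038505 grip-TCP mm [ 0.54682684 -0.76013833] cmd-TCP [ 1.53335184 -0.53503133]
fit [5.58630252 1.8810223  0.98457952] res [-0.00232306  0.00341309 -0.00109003]
w end 1.4791707583896296 t end 6.0
0 [-0.105, -0.073, 0] phi 7.783
1 [-0.075, -0.031, 0] phi 7.946
2 [-0.078, -0.019, 0] phi 8.107
3 [-0.079, -0.006, 0] phi 8.266
4 [-0.078, 0.006, 0] phi 8.424
0 [-0.076, 0.018, 0] phi 8.579
1 [-0.071, 0.03, 0] phi 8.733
2 [-0.065, 0.039, 0] phi 8.886
3 [-0.058, 0.048, 0] phi 9.036
4 [-0.049, 0.056, 0] phi 9.185
P end [ 0.46134979 -0.01220739]
```

>>> servo_tool:
  moves:
    - {"dp": [-0.105,-0.073,0],"delta_rot": [0,0,0],"fingers": 1}
    - {"dp": [-0.075,-0.031,0],"delta_rot": [0,0,0],"fingers": 1}
    - {"dp": [-0.078,-0.019,0],"delta_rot": [0,0,0],"fingers": 1}
    - {"dp": [-0.079,-0.006,0],"delta_rot": [0,0,0],"fingers": 1}
    - {"dp": [-0.078,0.006,0],"delta_rot": [0,0,0],"fingers": 1}

```text
clock: 5.5
position: [0.5035, 0.0477, 0.1351]
ee_rot: [0.0, 0.979, 0.204, 0.0]
contact_force: [0.3, 0.7, 0.7]
width: 0.0856
gripper_force: 0.0
```

>>> servo_tool:
  moves:
    - {"dp": [-0.076,0.018,0],"delta_rot": [0,0,0],"fingers": 1}
    - {"dp": [-0.071,0.03,0],"delta_rot": [0,0,0],"fingers": 1}
    - {"dp": [-0.065,0.039,0],"delta_rot": [0,0,0],"fingers": 1}
    - {"dp": [-0.058,0.048,0],"delta_rot": [0,0,0],"fingers": 1}
    - {"dp": [-0.049,0.056,0],"delta_rot": [0,0,0],"fingers": 1}

```text
clock: 6.0
position: [0.4607, -0.0139, 0.135]
ee_rot: [0.0, 0.979, 0.203, 0.0]
contact_force: [0.3, -0.5, -0.1]
width: 0.0854
gripper_force: 0.0
```

Run:
```python
from h import *
step(np.array([0.46134979,-0.01220739]),10)
```

```text
top r 0.01613541692495346 med [ 0.46271346 -0.01283147  0.14882759]
t 6.0 n 3582 phi 9.201784161453064 r 0.10009328779639706 grip-TCP mm [0.13755387 0.0656068 ] cmd-TCP [0.60229595 1.72255799]
fit [5.5861692  1.87580524 0.9218207 ] res [-0.00245638  0.00239337  0.00072895 -0.00066594]
w end 1.3369408720292908 t end 7.05
0 [-0.06, 0.103, 0] phi 9.424
1 [-0.025, 0.069, 0] phi 9.571
2 [-0.013, 0.071, 0] phi 9.716
3 [-0.004, 0.072, 0] phi 9.859
4 [0.007, 0.071, 0] phi 10.001
0 [0.017, 0.068, 0] phi 10.142
1 [0.025, 0.064, 0] phi 10.281
2 [0.034, 0.06, 0] phi 10.418
3 [0.041, 0.054, 0] phi 10.554
4 [0.048, 0.048, 0] phi 10.688
P end [ 0.52837652 -0.1313687 ]
```

Tracking is sub-millimetre; continuing.

>>> servo_tool:
  moves:
    - {"dp": [-0.06,0.103,0],"delta_rot": [0,0,0],"fingers": 1}
    - {"dp": [-0.025,0.069,0],"delta_rot": [0,0,0],"fingers": 1}
    - {"dp": [-0.013,0.071,0],"delta_rot": [0,0,0],"fingers": 1}
    - {"dp": [-0.004,0.072,0],"delta_rot": [0,0,0],"fingers": 1}
    - {"dp": [0.007,0.071,0],"delta_rot": [0,0,0],"fingers": 1}

```text
clock: 6.55
position: [0.4753, -0.0922, 0.135]
ee_rot: [0.0, 0.979, 0.203, 0.0]
contact_force: [-0.9, -0.4, -0.5]
width: 0.085
gripper_force: 0.0
```

>>> servo_tool:
  moves:
    - {"dp": [0.017,0.068,0],"delta_rot": [0,0,0],"fingers": 1}
    - {"dp": [0.025,0.064,0],"delta_rot": [0,0,0],"fingers": 1}
    - {"dp": [0.034,0.06,0],"delta_rot": [0,0,0],"fingers": 1}
    - {"dp": [0.041,0.054,0],"delta_rot": [0,0,0],"fingers": 1}
    - {"dp": [0.048,0.048,0],"delta_rot": [0,0,0],"fingers": 1}

```text
clock: 7.05
position: [0.5297, -0.1323, 0.1349]
ee_rot: [-0.0, 0.979, 0.203, 0.0]
contact_force: [-0.1, 0.6, 0.2]
width: 0.0855
gripper_force: 0.0
```

Run:
```python
from h import *
step(np.array([0.52837652,-0.1313687]),10)
```

```text
top r 0.01608438603579998 med [ 0.5286776  -0.13075531  0.14886001]
t 7.05 n 3533 phi 10.671587072858593 r 0.10073120749574695 grip-TCP mm [-3.21984679  0.76929378] cmd-TCP [-1.27566217  0.89112236]
fit [5.58490244 1.88309816 0.96048266] res [-0.00372314  0.00386401  0.00253936 -0.00410496  0.00142474]
w end 1.1704003676607124 t end 8.1
0 [0.073, 0.053, 0] phi 10.870
1 [0.057, 0.029, 0] phi 10.999
2 [0.061, 0.021, 0] phi 11.127
3 [0.061, 0.014, 0] phi 11.253
4 [0.062, 0.005, 0] phi 11.378
0 [0.062, -0.002, 0] phi 11.501
1 [0.06, -0.009, 0] phi 11.623
2 [0.058, -0.017, 0] phi 11.744
3 [0.055, -0.023, 0] phi 11.863
4 [0.051, -0.029, 0] phi 11.981
P end [ 0.64178736 -0.09126208]
```

>>> servo_tool:
  moves:
    - {"dp": [0.073,0.053,0],"delta_rot": [0,0,0],"fingers": 1}
    - {"dp": [0.057,0.029,0],"delta_rot": [0,0,0],"fingers": 1}
    - {"dp": [0.061,0.021,0],"delta_rot": [0,0,0],"fingers": 1}
    - {"dp": [0.061,0.014,0],"delta_rot": [0,0,0],"fingers": 1}
    - {"dp": [0.062,0.005,0],"delta_rot": [0,0,0],"fingers": 1}

```text
clock: 7.6
position: [0.5967, -0.1287, 0.135]
ee_rot: [-0.0, 0.979, 0.204, -0.0]
contact_force: [-0.2, 0.8, -0.6]
width: 0.0854
gripper_force: 0.0
```

>>> servo_tool:
  moves:
    - {"dp": [0.062,-0.002,0],"delta_rot": [0,0,0],"fingers": 1}
    - {"dp": [0.06,-0.009,0],"delta_rot": [0,0,0],"fingers": 1}
    - {"dp": [0.058,-0.017,0],"delta_rot": [0,0,0],"fingers": 1}
    - {"dp": [0.055,-0.023,0],"delta_rot": [0,0,0],"fingers": 1}
    - {"dp": [0.051,-0.029,0],"delta_rot": [0,0,0],"fingers": 1}

```text
clock: 8.1
position: [0.6425, -0.0908, 0.135]
ee_rot: [-0.0, 0.979, 0.204, -0.0]
contact_force: [0.0, 0.5, -1.0]
width: 0.0856
gripper_force: 0.0
```

Run:
```python
from h import *
step(np.array([0.64178736,-0.09126208]),10)
```

```text
top r 0.015656862407922745 med [ 0.6445009  -0.08963786  0.1488227 ]
t 8.1 n 3531 phi 11.991712384695612 r 0.10011347911723374 grip-TCP mm [0.0466891  0.39330184] cmd-TCP [-0.69901479 -0.45230203]
fit [5.58609152 1.87872716 0.94449625] res [-0.00253406  0.00319364  0.00103498 -0.00467749  0.00462478 -0.00164184]
w end 1.0396487980826614 t end 9.15
0 [0.073, -0.057, 0] phi 12.165
1 [0.039, -0.042, 0] phi 12.280
2 [0.034, -0.045, 0] phi 12.394
3 [0.028, -0.049, 0] phi 12.506
4 [0.022, -0.051, 0] phi 12.617
0 [0.017, -0.052, 0] phi 12.727
1 [0.01, -0.053, 0] phi 12.835
2 [0.005, -0.053, 0] phi 12.942
3 [-0.001, -0.053, 0] phi 13.048
4 [-0.007, -0.052, 0] phi 13.153
P end [0.6417438  0.01927279]
```

>>> servo_tool:
  moves:
    - {"dp": [0.073,-0.057,0],"delta_rot": [0,0,0],"fingers": 1}
    - {"dp": [0.039,-0.042,0],"delta_rot": [0,0,0],"fingers": 1}
    - {"dp": [0.034,-0.045,0],"delta_rot": [0,0,0],"fingers": 1}
    - {"dp": [0.028,-0.049,0],"delta_rot": [0,0,0],"fingers": 1}
    - {"dp": [0.022,-0.051,0],"delta_rot": [0,0,0],"fingers": 1}

```text
clock: 8.65
position: [0.6583, -0.0303, 0.135]
ee_rot: [0.0, 0.979, 0.204, -0.0]
contact_force: [-0.9, -1.0, -0.8]
width: 0.0855
gripper_force: 0.0
```

>>> servo_tool:
  moves:
    - {"dp": [0.017,-0.052,0],"delta_rot": [0,0,0],"fingers": 1}
    - {"dp": [0.01,-0.053,0],"delta_rot": [0,0,0],"fingers": 1}
    - {"dp": [0.005,-0.053,0],"delta_rot": [0,0,0],"fingers": 1}
    - {"dp": [-0.001,-0.053,0],"delta_rot": [0,0,0],"fingers": 1}
    - {"dp": [-0.007,-0.052,0],"delta_rot": [0,0,0],"fingers": 1}

```text
clock: 9.15
position: [0.6414, 0.0196, 0.135]
ee_rot: [0.0, 0.979, 0.204, -0.0]
contact_force: [0.3, -0.0, -0.2]
width: 0.0856
gripper_force: 0.0
```

Run:
```python
from h import *
step(np.array([0.6417438,0.01927279]),10)
```

```text
top r 0.016123171895742416 med [0.64243736 0.02119389 0.14887979]
t 9.15 n 3526 phi 13.16897104940025 r 0.09932735371377546 grip-TCP mm [-1.01852548  0.67098098] cmd-TCP [ 0.39299293 -0.35366133]
fit [5.58801049 1.87331461 0.92899299] res [-0.00061509  0.002677   -0.00089631 -0.00678719  0.00518948  0.00396644
 -0.00353432]
w end 0.9226913893712794 t end 10.2
0 [-0.021, -0.081, 0] phi 13.321
1 [-0.02, -0.048, 0] phi 13.423
2 [-0.024, -0.044, 0] phi 13.524
3 [-0.028, -0.041, 0] phi 13.624
4 [-0.032, -0.038, 0] phi 13.723
0 [-0.035, -0.034, 0] phi 13.820
1 [-0.037, -0.03, 0] phi 13.917
2 [-0.04, -0.026, 0] phi 14.012
3 [-0.041, -0.022, 0] phi 14.106
4 [-0.043, -0.018, 0] phi 14.199
P end [0.55241979 0.06376797]
```

>>> servo_tool:
  moves:
    - {"dp": [-0.021,-0.081,0],"delta_rot": [0,0,0],"fingers": 1}
    - {"dp": [-0.02,-0.048,0],"delta_rot": [0,0,0],"fingers": 1}
    - {"dp": [-0.024,-0.044,0],"delta_rot": [0,0,0],"fingers": 1}
    - {"dp": [-0.028,-0.041,0],"delta_rot": [0,0,0],"fingers": 0.5}
    - {"dp": [-0.032,-0.038,0],"delta_rot": [0,0,0],"fingers": 0}

```text
clock: 9.7
position: [0.598, 0.0555, 0.135]
ee_rot: [0.0, 0.979, 0.204, 0.0]
contact_force: [-0.1, -0.1, -1.3]
width: 0.0591
gripper_force: 0.0
```

>>> servo_tool:
  moves:
    - {"dp": [-0.035,-0.034,0],"delta_rot": [0,0,0],"fingers": 0}
    - {"dp": [-0.037,-0.03,0],"delta_rot": [0,0,0],"fingers": 0}
    - {"dp": [-0.04,-0.026,0],"delta_rot": [0,0,0],"fingers": 0}
    - {"dp": [-0.041,-0.022,0],"delta_rot": [0,0,0],"fingers": 0}
    - {"dp": [-0.043,-0.018,0],"delta_rot": [0,0,0],"fingers": 0}
  force: 20

```text
clock: 10.2
position: [0.5529, 0.0631, 0.1353]
ee_rot: [0.001, 0.979, 0.204, 0.001]
contact_force: [5.2, -1.3, -0.6]
width: 0.031
gripper_force: 20.7
```

Run:
```python
from h import *
d=[.09]*5+[.08,.07,.06,.05,.04,.03,.02,.015,.01,.005]
rows(np.array([.55241979,.06376797]),14.199+np.cumsum(d))
```

```text
0 [-0.043, -0.014, 0] phi 14.289
1 [-0.044, -0.009, 0] phi 14.379
2 [-0.045, -0.006, 0] phi 14.469
3 [-0.045, -0.001, 0] phi 14.559
4 [-0.045, 0.002, 0] phi 14.649
0 [-0.039, 0.006, 0] phi 14.729
1 [-0.035, 0.007, 0] phi 14.799
2 [-0.028, 0.009, 0] phi 14.859
3 [-0.024, 0.008, 0] phi 14.909
4 [-0.019, 0.008, 0] phi 14.949
0 [-0.013, 0.006, 0] phi 14.979
1 [-0.009, 0.004, 0] phi 14.999
2 [-0.007, 0.003, 0] phi 15.014
3 [-0.004, 0.002, 0] phi 15.024
4 [-0.003, 0.002, 0] phi 15.029
P end [0.48064493 0.02670196]
```

>>> servo_tool:
  moves:
    - {"dp": [-0.043,-0.014,0],"delta_rot": [0,0,0],"fingers": 0}
    - {"dp": [-0.044,-0.009,0],"delta_rot": [0,0,0],"fingers": 0}
    - {"dp": [-0.045,-0.006,0],"delta_rot": [0,0,0],"fingers": 0}
    - {"dp": [-0.045,-0.001,0],"delta_rot": [0,0,0],"fingers": 0}
    - {"dp": [-0.045,0.002,0],"delta_rot": [0,0,0],"fingers": 0}

```text
clock: 10.7
position: [0.5093, 0.0507, 0.1353]
ee_rot: [-0.0, 0.979, 0.203, 0.001]
contact_force: [5.8, -0.1, 0.2]
width: 0.0315
gripper_force: 20.7
```

>>> servo_tool:
  moves:
    - {"dp": [-0.039,0.006,0],"delta_rot": [0,0,0],"fingers": 0}
    - {"dp": [-0.035,0.007,0],"delta_rot": [0,0,0],"fingers": 0}
    - {"dp": [-0.028,0.009,0],"delta_rot": [0,0,0],"fingers": 0}
    - {"dp": [-0.024,0.008,0],"delta_rot": [0,0,0],"fingers": 0}
    - {"dp": [-0.019,0.008,0],"delta_rot": [0,0,0],"fingers": 0}

```text
clock: 11.2
position: [0.4836, 0.0337, 0.1352]
ee_rot: [-0.002, 0.979, 0.203, -0.002]
contact_force: [-2.3, 7.0, 7.7]
width: 0.0314
gripper_force: 21.6
```

>>> servo_tool:
  moves:
    - {"dp": [-0.013,0.006,0],"delta_rot": [0,0,0],"fingers": 0}
    - {"dp": [-0.009,0.004,0],"delta_rot": [0,0,0],"fingers": 0}
    - {"dp": [-0.007,0.003,0],"delta_rot": [0,0,0],"fingers": 0}
    - {"dp": [-0.004,0.002,0],"delta_rot": [0,0,0],"fingers": 0}
    - {"dp": [-0.003,0.002,0],"delta_rot": [0,0,0],"fingers": 0}

```text
clock: 11.7
position: [0.4775, 0.0283, 0.1351]
ee_rot: [-0.003, 0.979, 0.203, -0.002]
contact_force: [-2.3, 8.1, 8.6]
width: 0.0313
gripper_force: 21.8
```

>>> servo_tool:
  moves:
    - {"dp": [0,0,0],"delta_rot": [0,0,0],"fingers": 0}
    - {"dp": [0,0,0],"delta_rot": [0,0,0],"fingers": 0}
    - {"dp": [0,0,0],"delta_rot": [0,0,0],"fingers": 0}
    - {"dp": [0,0,0],"delta_rot": [0,0,0],"fingers": 0}
    - {"dp": [0,0,0],"delta_rot": [0,0,0],"fingers": 0}

```text
clock: 12.2
position: [0.4774, 0.0282, 0.1351]
ee_rot: [-0.003, 0.979, 0.203, -0.003]
contact_force: [-2.6, 6.4, 9.6]
width: 0.0315
gripper_force: 21.8
```

Run:
```python
from h import *
for i in range(3):
    s,R,g,n=wristgrip(save=f"pics/end{i}.png"); print(s["clock"],s["position"],g,n,s["width"],s["gripper_force"])
```

```text
top r 0.01586117222905159 med [0.48724896 0.03281854 0.14882736]
12.2 [0.47739085 0.02817909 0.13512019] (0.485654354095459, 0.03220983222126961) 3743 0.031468625965420716 21.784345507621765
top r 0.01591465249657631 med [0.48727269 0.0328274  0.14887765]
12.25 [0.47741472 0.02818321 0.13512625] (0.4855029284954071, 0.03218141570687294) 3741 0.03139477650407148 21.784127354621887
top r 0.015952926129102707 med [0.48727326 0.03283527 0.14881204]
12.3 [0.47738382 0.02818504 0.1351169 ] (0.4854094684123993, 0.0319228321313858) 3741 0.031611506497581314 21.784536838531494
```

View pics/end2.png

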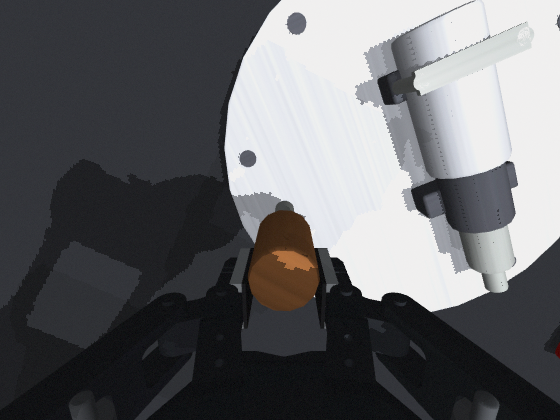

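The wrist view shows the grip at (285,265) held between the pads, about 9 mm off the gripper's centre along the pads (limit 15 mm). The position and force readings have stopped changing, so I'm handing in.

```bash
python3 -c "
from rig import manip; print(manip.sign_off())"
```

```text
the job is handed in; nothing more can be done
None
```

I spun the plate to about 2 rad/s and let go, followed the coasting grip untouched for over 5 s, then gripped it while turning and eased it to a stop, and handed in still holding it at about 12 s; no verdict was returned.

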